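# Seat the dark sharpening stone flush in its wooden case

### The job

Put the dark sharpening stone lengthwise into the recess of the wooden case, the same way up as it lies now, and press it down, together with the brass plate under it, fully home, so that its top is flush with the rim of the case. Leave the stone there, released, and leave the pale stone where it lies.

Things in the scene. Friction and masses are not known exactly. Their poses are not given: they have to be found in the camera images.
- dark_stone: Dark grey, nearly black sharpening stone: a plain loose block 40 mm (its x) by 100 mm (its y) by 28 mm high (its z), about 0.3 kg, lying flat on the table (z = 0). Origin: centre of its underside. Grip it across its 40 mm width, by the upper half. The same either way round.
- pale_stone: The cream-coloured sharpening stone, of the same size and shape and lying flat on the same table; origin: centre of its underside. A bystander; the two stones can lie in either place.
- holder: Wooden case fixed to the table: 92 mm (x) by 150 mm (y) by 38 mm high. Origin: centre of its underside, z = 0. Recess 52 mm (x) by 112 mm (y) in mid-top, long side along y, mouth with 5 mm bevel: a stone has 6 mm play each side. In it a flat brass plate, at first 12 to 14 mm below the rim: a stone laid on it sticks out 14 to 16 mm; flush: its underside 10, top 38 mm above the table.
- lift_plate (a joint): Travel of the brass plate in the recess, m: 0 = raised (its top 26 mm above the table), grows as it is pushed straight down, to 0.016 = hard stop (top 10 mm above the table). Starts at 0 to 0.002. It never tilts, is held by friction (no spring), bears a stone's weight, moves when pushed with about 7 N plus 0.8 N per 10 mm/s of speed, and stays where left.

How it is judged:
By the outcome, as a careful person would: the job done as asked, in the order asked, and still so for the second after the job is handed in, with the robot touching nothing.
It also fails if it takes over 42 s, if anything falls off the work surface, if the arm or the gripper's body presses on something with over 40 N, if the wrist force passes 120 N, or if a joint passes its speed limit or range.

### The arm

A 7-joint arm with a two-finger parallel gripper is mounted at the origin on the work surface. World frame = base frame: x ahead of the robot, y to its left, z up, the work surface at z = 0. Lengths are in m, angles in degrees, forces in N, time in s.
With the tool pointing down it reaches from about 0.425 to 0.95 m from the base axis. Payload 16.7 kg.
Tool frame: the origin (TCP) lies between the finger pads; the fingertips stand 25 mm ahead of it and the grasp point (between the pads) lies 6 mm ahead of it; z points along the fingers, y is the direction in which the jaws open and shut (so a half turn about z gives the same grasp; the last joint's range is limited). The gripper opens to 94 mm and grips with 3 to 60 N. Pads are 16 mm wide; open, the fingers measure 119 mm over their backs; the gripper's body (75 mm by 177 mm) begins 78 mm behind the grasp point.
Start: joints at [66.091, 24.414, 4.234, 92.017, -1.954, 63.644, -3.845], TCP at [0.179, -0.651, 0.23] pointing down, gripper open.
Joint ranges: [-163.25, 163.25], [-28.42, 122.38], [-70.27, 78.77], [12.13, 141.07], [-58.53, 238.53], [9.26, 117.41], [-156.51, 156.51]. Speed limits (degrees/s): [108.29, 108.29, 136.94, 136.94, 172.46, 172.46, 172.46].

### API

Orientations are given as a 3x3 rotation matrix whose columns are the frame's x, y, z axes.
In Python, from bench import r gives the robot as it stands.
- The arm moves only by the tool arm_command, never from a script. Its argument "motion" is a list that holds one entry, the list of rows, each a list of 5 numbers: the closure, from 0 (fully open) to 1 (shut), then the shift along the tool's x, y, z in mm, then the turn about the tool's z in degrees. In form: [[[hand, dx, dy, dz, twist], ...]]. A call has 1 to 12 rows; each row shifts and turns the pose as measured when the row begins, along the tool's axes as they then stand; what a row does not reach is not made up. A row lasts 1/8 s, in which the tool goes at most 62.5 mm and 10.7 degrees, less where a joint would pass 70% of its speed; a pose out of reach is approached as far as the arm can. A call with a gripper value outside its range is refused whole. The fingers move at their own pace and stop on an object; the grip force is fixed at half the most. Time passes only in rows, so rows that do not move let the fingers close. It gives the time, the measured TCP pose, the force and the opening at its end, in the units of the state.
- r.observe(): the state, without advancing time (a new reading comes with each control period).
- r.read_camera(name): name is "scene" or "side" or "wrist"; returns the picture (384x512x3 uint8, blue, green, red); there is no depth.
- r.camera_info(name): a dict with "fx", "fy", "cx", "cy" (pixels), "rvec" (rotation vector, rad) and "tvec" (3), from world to camera coordinates, as OpenCV has them; the wrist camera has in their place "hand_eye" (4x4, takes a point from camera to tool coordinates, whose origin is the TCP and whose axes are the flange's). Camera axes: x right, y down, z forward; pixel columns grow to the right and rows downward; lengths in m; the calibration is good to about 2 mm. A picture is of the moment at which its call begins: read the wrist's pose just before it. camera_info takes no time and is no camera call.
- r.finish_job(): hands the job in, once; it reports no verdict.
Trained networks look in the newest picture that a camera, given by its name, has taken for a name from the list of things; names that differ only in an ending like _2 or _b are one class to them, and where a whole thing is asked for, a point or a joint stands for the part that bears it (a point fixed in the world has none). Each returns a list of dicts, best first, with "score" (0 to 1); they miss things now and then, are a little off and sometimes report something else, mostly with a low value. They report only what shows in the picture. A call takes as long as a camera call.
- r.find_in(camera, thing): "uv" ([column, row] in pixels, amid what is visible of it).
- r.mark_of(camera, thing): "uv" ([column, row] in pixels: a listed point, or the origin of a listed thing).
The state is a dict: "time_s": time; "joint_pos": joint angles; "joint_vel": joint speeds; "tau": joint torques, N m; "ee_pos": TCP position; "tcp_rot": TCP orientation; "wrist_force": force on the tool from outside, world axes, zero at the start; "moment": the same for the moment, N m; "width": opening from 0.0 (shut) to 1.0 (fully open).
Only numpy, scipy, OpenCV 4.12 (cv2) and the standard library are available. Lean on these libraries where they do the work, as an engineer would, in place of code of your own. Each camera call takes 0.05 s, during which the arm holds its last target.

## Working session

There is one attempt and no reset: what is moved stays moved. The work goes in short steps, Python scripts to look and compute and a tool call to move; the robot and the scene stay as the last step left them, time stands still between calls to the robot, and variables do not carry over. Pictures are saved under pics/ and viewed, and the job is handed in when it is done.

Besides the shell and the picture viewer there is one more tool, called as name(argument=value, ...) on one line, values as JSON. arm_command: Moves the arm, as the interface text tells. Its arguments: {"type":"object","properties":{"motion":{"type":"array","items":{"type":"array","items":{"type":"array","items":{"type":"number"}}}}},"required":["motion"]}

```bash
ls; mkdir -p pics; python3 - <<'E'
from bench import r
import cv2
s=r.observe();print(s)
for c in ["scene","side","wrist"]:
    im=r.read_camera(c);cv2.imwrite(f"pics/{c}0.png",im)
    print(c,r.camera_info(c))
for c in ["scene","side"]:
    for t in ["dark_stone","pale_stone","holder"]:
        print(c,t,r.find_in(c,t)[:2],r.mark_of(c,t)[:2])
print(r.observe()["time_s"])
E
```

```text
pics
{'time_s': 0.0, 'joint_pos': array([66.09173722, 24.4500654 ,  4.23082265, 92.05327293, -1.95290091,
       63.64452071, -3.84410175]), 'joint_vel': array([-0.02930214, -0.10713399,  0.11265079, -0.03787224,  0.00464312,
        0.09828695,  0.04771472]), 'tau': array([ 8.83004850e-04, -9.35795188e+01,  3.66720133e+00, -4.54165471e+01,
       -4.88820474e-02,  2.04618217e-02,  1.30010999e-04]), 'ee_pos': array([ 0.17845638, -0.65054136,  0.22976257]), 'tcp_rot': array([[ 9.64363714e-01,  2.64579707e-01, -4.52790933e-04],
       [ 2.64580072e-01, -9.64362921e-01,  1.24163411e-03],
       [-1.08143598e-04, -1.31718634e-03, -9.99999127e-01]]), 'wrist_force': array([-0.23334942,  0.03875432,  0.26379747]), 'moment': array([-0.02296123,  0.00053429,  0.05317073]), 'width': 1.0015971933818548}
scene {'fx': 466.8541728934027, 'fy': 466.8541728934027, 'cx': 245.76871900464414, 'cy': 188.95117170139935, 'rvec': array([ 1.60039199,  1.91294469, -0.79939222]), 'tvec': array([ 0.14767815, -0.31410891,  1.2909373 ])}
side {'fx': 468.1839428527891, 'fy': 468.1839428527891, 'cx': 245.669964761
[... 483 characters left out ...]
4337678e-01,
        -1.54838084e-01],
       [ 0.00000000e+00,  0.00000000e+00,  0.00000000e+00,
         1.00000000e+00]])}
scene dark_stone [{'uv': [198.8, 229.5], 'score': 0.83}] [{'uv': [198.0, 233.6], 'score': 0.88}]
scene pale_stone [{'uv': [173.9, 168.8], 'score': 0.87}] [{'uv': [176.2, 170.8], 'score': 0.76}]
scene holder [{'uv': [318.7, 226.8], 'score': 0.61}] [{'uv': [319.7, 234.5], 'score': 0.65}]
side dark_stone [{'uv': [312.0, 230.1], 'score': 0.73}] [{'uv': [309.8, 235.7], 'score': 0.56}]
side pale_stone [{'uv': [284.2, 285.3], 'score': 0.61}] [{'uv': [279.8, 289.7], 'score': 0.6}]
side holder [{'uv': [227.0, 188.9], 'score': 0.85}] [{'uv': [227.4, 196.7], 'score': 0.84}]
0.75
```

View pics/scene0.png

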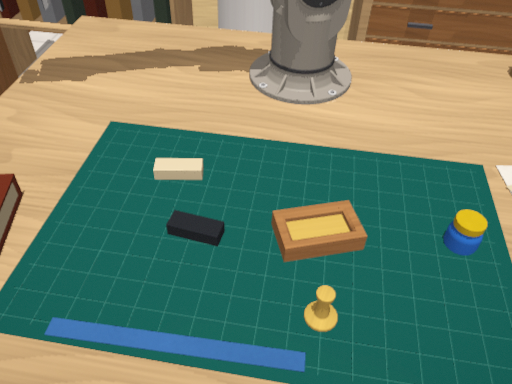

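View pics/side0.png

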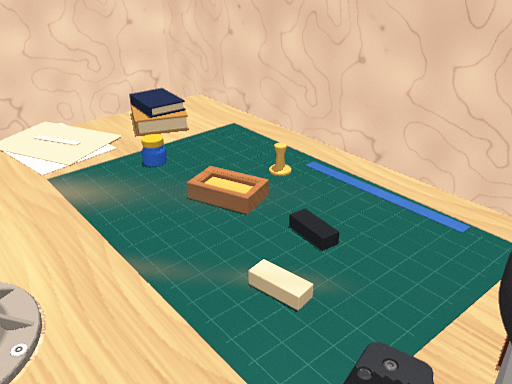

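View pics/wrist0.png

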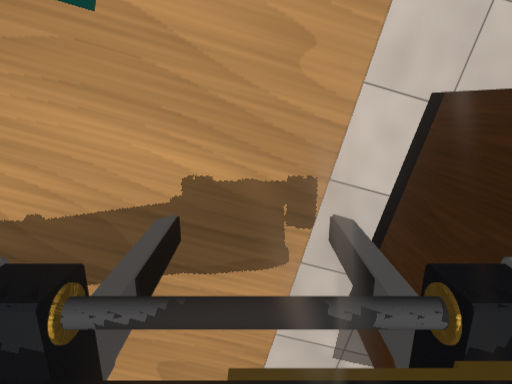

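The scene picture shows the dark stone at about (196,228), the pale stone at (178,169) and the case at (319,230). The side picture has them at (313,229), (281,285) and (228,189). Next I'll fit poses from the outlines in both views.

```bash
cat > h.py <<'E'
import numpy as np, cv2
from scipy.optimize import minimize
from bench import r
def proj(c,P):
    i=r.camera_info(c);K=np.array([[i['fx'],0,i['cx']],[0,i['fy'],i['cy']],[0,0,1]])
    return cv2.projectPoints(np.array(P,float).reshape(-1,3),i['rvec'],i['tvec'],K,None)[0].reshape(-1,2)
def ray(c,uv,z):
    i=r.camera_info(c);R=cv2.Rodrigues(i['rvec'])[0];o=-R.T@i['tvec']
    d=R.T@np.array([(uv[0]-i['cx'])/i['fx'],(uv[1]-i['cy'])/i['fy'],1]);return o+d*(z-o[2])/d[2]
def box(x,y,a,w,l,h,z=0):
    c,s=np.cos(a),np.sin(a)
    return np.array([[x+c*u*w/2-s*v*l/2,y+s*u*w/2+c*v*l/2,z+k*h] for k in(0,1) for u in(-1,1) for v in(-1,1)])
S=4
def hullmask(c,P,shape=(384,512)):
    q=cv2.convexHull(proj(c,P).astype(np.float32)).reshape(-1,2)
    m=np.zeros((shape[0]*S,shape[1]*S),np.uint8)
    cv2.fillConvexPoly(m,np.round((q+.5)*S*16-8).astype(np.int32),1,shift=4)
    return cv2.resize(m.astype(np.float32),(shape[1],shape[0]),interpolation=cv2.INTER_AREA)
def seg(im,kind,uv):
    h=cv2.cvtColor(im,cv2.COLOR_BGR2HSV).astype(int);H,Sa,V=h[...,0],h[...,1],h[...,2]
    if kind=='dark': m=(im.max(2)<50)
    elif kind=='pale': m=(V>110)&(Sa<110)&(H<40)
    else: m=(H<35)&(Sa>90)&(V>40)
    m=m.astype(np.uint8)
    n,l,st,ce=cv2.connectedComponentsWithStats(m)
    best=min(range(1,n),key=lambda k:np.hypot(*(ce[k]-uv)) if st[k,4]>150 else 1e9)
    return (l==best).astype(np.float32),st[best]
def fit(masks,dims,x0):
    f=lambda p:sum(np.abs(hullmask(c,box(p[0],p[1],p[2],*dims))-m).sum()/m.sum() for c,m in masks.items())
    b=None
    for a in np.radians(np.arange(-90,90,22.5)):
        q=minimize(f,[x0[0],x0[1],a],method='Nelder-Mead',options=dict(initial_simplex=[[x0[0],x0[1],a],[x0[0]+.01,x0[1],a],[x0[0],x0[1]+.01,a],[x0[0],x0[1],a+.2]],xatol=1e-5,fatol=1e-5))
        if b is None or q.fun<b.fun:b=q
    return b
E
cat > m.py <<'E'
from h import *
ims={c:cv2.imread(f'pics/{c}0.png') for c in('scene','side')}
T={'dark':((.04,.1,.028),(196,228),(313,229)),'pale':((.04,.1,.028),(178,169),(281,285)),'holder':((.092,.15,.038),(319,230),(228,189))}
for k,(d,a,b) in T.items():
    ms={}
    for c,uv in(('scene',a),('side',b)):
        ms[c],st=seg(ims[c],k,uv);print(k,c,st)
    x0=ray('scene',a,.015);print(' ray',x0[:2],ray('side',b,.015)[:2])
    for sub in (ms,{'scene':ms['scene']},{'side':ms['side']}):
        q=fit(sub,d,x0);print(' ',list(sub),np.round(q.x[:2],4),np.degrees(q.x[2]).round(2),round(q.fun,3))
E
python3 m.py
```

```text
dark scene [167 223  57  23 504]
dark side [289 209  50  42 817]
 ray [ 0.60944986 -0.13842008] [ 0.60522609 -0.14140502]
  ['scene', 'side'] [ 0.606  -0.1397] -8.67 2.522Traceback (most recent call last):
  File "m.py", line 10, in <module>
    q=fit(sub,d,x0);print(' ',list(sub),np.round(q.x[:2],4),np.degrees(q.x[2]).round(2),round(q.fun,3))
  File "h.py", line 32, in fit
    q=minimize(f,[x0[0],x0[1],a],method='Nelder-Mead',options=dict(initial_simplex=[[x0[0],x0[1],a],[x0[0]+.01,x0[1],a],[x0[0],x0[1]+.01,a],[x0[0],x0[1],a+.2]],xatol=1e-5,fatol=1e-5))
    res = _minimize_neldermead(fun, x0, args, callback, bounds=bounds,
                               **options)
    fsim[k] = func(sim[k])
              ~~~~^^^^^^^^
    fx = function(np.copy(x), *(wrapper_args + args))
  File "h.py", line 29, in <lambda>
    f=lambda p:sum(np.abs(hullmask(c,box(p[0],p[1],p[2],*dims))-m).sum()/m.sum() for c,m in masks.items())
               ~~~^^^^^^^^^^^^^^^^^^^^^^^^^^^^^^^^^^^^^^^^^^^^^^^^^^^^^^^^^^^^^^^^^^^^^^^^^^^^^^^^^^^^^^^^
  File "h.py", line 29, in <genexpr>
    f=lambda p:sum(np.abs(hullmask(c,box(p[0],p[1],p[2],*dims))-m).sum()/m.sum() for c,m in masks.items())
                          ~~~~~~~~^^^^^^^^^^^^^^^^^^^^^^^^^^^^^
  File "h.py", line 15, in hullmask
    q=cv2.convexHull(proj(c,P).astype(np.float32)).reshape(-1,2)
                     ~~~~^^^^^
  File "h.py", line 5, in proj
    i=r.camera_info(c);K=np.array([[i['fx'],0,i['cx']],[0,i['fy'],i['cy']],[0,0,1]])
ValueError: time passes only in moves, steps and waits
```

```bash
python3 - <<'E'
s=open('h.py').read()
s=s.replace("def proj","_I={c:r.camera_info(c) for c in('scene','side','wrist')}\ndef proj",1).replace("i=r.camera_info(c)","i=_I[c]")
open('h.py','w').write(s)
E
cat >> m.py <<'E'
    for c in ms:
        im=ims[c]; 
        ims[c]=im=np.where((ms[c]>0)[...,None],im//2+np.array([100,0,100],np.uint8),im).astype(np.uint8) if k!='x' else im
        for z in (0,1):
            P=proj(c,box(*fit(ms,d,x0).x,*d))[z*4:z*4+4][[0,1,3,2]]
            cv2.polylines(im,[np.round(P*8).astype(np.int32)],True,(0,255,255),1,shift=3)
for c in ims: cv2.imwrite(f'pics/ov_{c}.png',cv2.resize(ims[c][130:330,130:390],None,fx=3,fy=3,interpolation=cv2.INTER_NEAREST))
E
python3 m.py
```

```text
dark scene [167 223  57  23 504]
dark side [289 209  50  42 817]
 ray [ 0.60944986 -0.13842008] [ 0.60522609 -0.14140502]
  ['scene', 'side'] [ 0.606  -0.1397] -8.67 2.522
  ['scene'] [ 0.607  -0.1404] -9.32 1.942
  ['side'] [ 0.6065 -0.1394] -9.11 0.575
pale scene [ 153  158   50   22 1070]
pale side [ 248  259   66   51 1882]
 ray [ 0.45678572 -0.21570765] [ 0.45139249 -0.21984944]
  ['scene', 'side'] [ 0.4534 -0.2151] 10.74 0.105
  ['scene'] [ 0.4526 -0.2163] 11.11 0.048
  ['side'] [ 0.4537 -0.214 ] 9.62 0.04
holder scene [ 272  200   95   62 4349]
holder side [ 187  166   82   48 2662]
 ray [0.57250229 0.08582221] [0.58033678 0.08899757]
  ['scene', 'side'] [0.5758 0.0833] 21.63 0.088
  ['scene'] [0.5749 0.0819] 21.57 0.023
  ['side'] [0.5778 0.0863] 21.14 0.019
```

View pics/ov_scene.png

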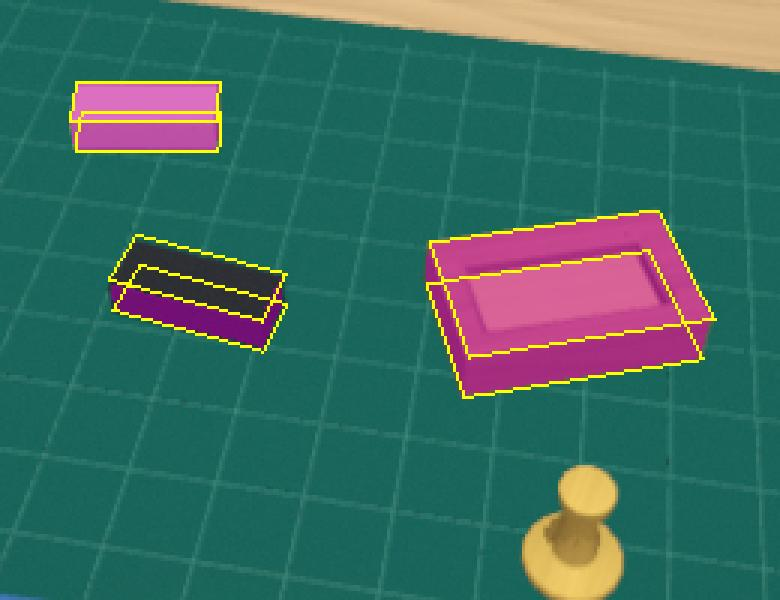

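View pics/ov_side.png

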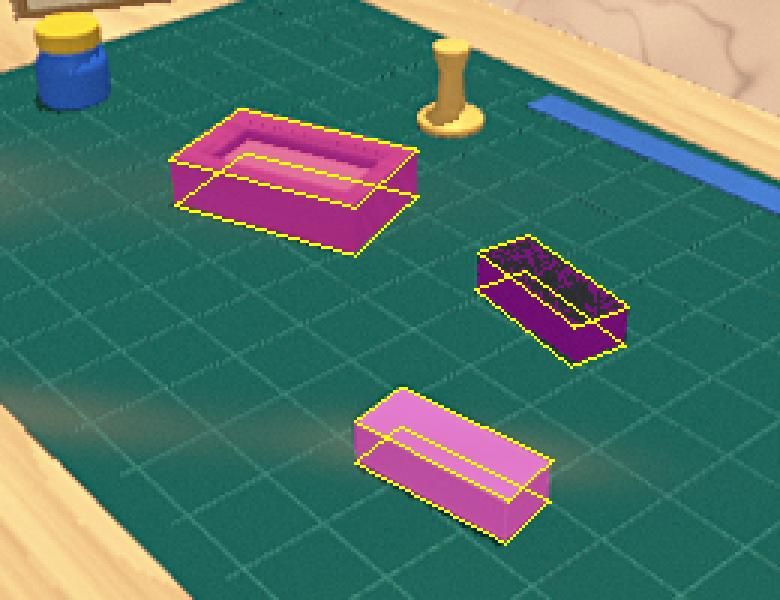

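```bash
sed -i 's/im.max(2)<50/im.max(2)<72/' h.py; python3 m.py | head -6; cat > plan.py <<'E'
import sys; from h import *
# x y z(TCP) yaw_of_tool_y(deg) hand nrows
x,y,z,a,h,n=map(float,sys.argv[1:7]);n=int(n)
s=r.observe();p=s['ee_pos'];R=s['tcp_rot'];ya=np.degrees(np.arctan2(R[1,1],R[0,1]))
da=(a-ya+90)%180-90
print('t',s['time_s'],'p',p.round(4),'yaw_y',round(ya,2),'tilt',R[:,2].round(4),'q',s['joint_pos'].round(0),'w',round(s['width'],3),'F',s['wrist_force'].round(1))
d=np.array([x,y,z])-p;print('dist mm',(d*1000).round(1),'da',round(da,2))
rows=[]
for i in range(n):
    t=np.radians(ya+da*i/n);yy=np.array([np.cos(t),np.sin(t),0]);zz=np.array([0,0,-1.]);xx=np.cross(yy,zz)
    M=np.c_[xx,yy,zz];rows.append([h]+list((M.T@d/n*1000).round(1))+[round(-da/n,2)])
print(rows)
E
python3 plan.py 0.606 -0.140 0.2 -9 0 12
```

```text
dark scene [ 166  210   59   36 1370]
dark side [ 288  209   51   42 1264]
 ray [ 0.60944986 -0.13842008] [ 0.60522609 -0.14140502]
  ['scene', 'side'] [ 0.6065 -0.1395] -7.9 0.143
  ['scene'] [ 0.6071 -0.1402] -7.12 0.085
  ['side'] [ 0.6061 -0.1392] -7.81 0.048
t 0.75 p [ 0.1786 -0.6509  0.2305] yaw_y -74.66 tilt [ 0.  0. -1.] q [66. 24.  4. 92. -2. 64. -4.] w 0.998 F [-0.4 -0.9 -0. ]
dist mm [427.4 510.9 -30.5] da 65.66
[[0.0, np.float64(45.6), np.float64(-31.6), np.float64(2.5), np.float64(-5.47)], [0.0, np.float64(48.4), np.float64(-27.1), np.float64(2.5), np.float64(-5.47)], [0.0, np.float64(50.8), np.float64(-22.4), np.float64(2.5), np.float64(-5.47)], [0.0, np.float64(52.7), np.float64(-17.5), np.float64(2.5), np.float64(-5.47)], [0.0, np.float64(54.1), np.float64(-12.4), np.float64(2.5), np.float64(-5.47)], [0.0, np.float64(55.1), np.float64(-7.1), np.float64(2.5), np.float64(-5.47)], [0.0, np.float64(55.5), np.float64(-1.9), np.float64(2.5), np.float64(-5.47)], [0.0, np.float64(55.4), np.float64(3.4), np.float64(2.5), np.float64(-5.47)], [0.0, np.float64(54.8), np.float64(8.7), np.float64(2.5), np.float64(-5.47)], [0.0, np.float64(53.7), np.float64(13.9), np.float64(2.5), np.float64(-5.47)], [0.0, np.float64(52.2), np.float64(19.0), np.float64(2.5), np.float64(-5.47)], [0.0, np.float64(50.1), np.float64(23.9), np.float64(2.5), np.float64(-5.47)]]
```

arm_command(motion=[[[0, 46, -32, 2.5, -5.5], [0, 48, -27, 2.5, -5.5], [0, 51, -22, 2.5, -5.5], [0, 53, -17, 2.5, -5.5], [0, 54, -12, 2.5, -5.5], [0, 55, -7, 2.5, -5.5], [0, 55, -2, 2.5, -5.5], [0, 55, 3, 2.5, -5.5], [0, 55, 9, 2.5, -5.5], [0, 54, 14, 2.5, -5.5], [0, 52, 19, 2.5, -5.5], [0, 50, 24, 2.5, -5.5]]])

```text
time_s: 2.25
ee_pos: [0.6082, -0.1228, 0.2005]
tcp_rot: [[0.123, 0.992, 0.003], [0.992, -0.122, -0.005], [-0.005, 0.004, -1.0]]
wrist_force: [0.0, -0.6, 0.2]
width: 1.002
```

```bash
python3 plan.py 0.6065 -0.140 0.2 -8 0 6
```

```text
t 2.25 p [ 0.6082 -0.1228  0.2005] yaw_y -7.04 tilt [ 0.0032 -0.0053 -1.    ] q [ 24.  23. -23. 100.  11.  59. -11.] w 1.002 F [ 0.  -0.6  0.2]
dist mm [ -1.7 -17.2  -0.5] da -0.96
[[0.0, np.float64(-2.9), np.float64(0.1), np.float64(0.1), np.float64(0.16)], [0.0, np.float64(-2.9), np.float64(0.1), np.float64(0.1), np.float64(0.16)], [0.0, np.float64(-2.9), np.float64(0.1), np.float64(0.1), np.float64(0.16)], [0.0, np.float64(-2.9), np.float64(0.1), np.float64(0.1), np.float64(0.16)], [0.0, np.float64(-2.9), np.float64(0.1), np.float64(0.1), np.float64(0.16)], [0.0, np.float64(-2.9), np.float64(0.1), np.float64(0.1), np.float64(0.16)]]
```

arm_command(motion=[[[0, -17, 0.5, 0, 1], [0, 0, 0, 0, 0]]])

```text
time_s: 2.5
ee_pos: [0.6086, -0.1354, 0.2001]
tcp_rot: [[0.133, 0.991, 0.003], [0.991, -0.133, -0.003], [-0.003, 0.004, -1.0]]
wrist_force: [-0.4, -0.6, -0.6]
width: 1.003
```

```bash
cat > w.py <<'E'
import sys,pickle;from h import *
n=sys.argv[1]
s=r.observe();im=r.read_camera('wrist');cv2.imwrite(f'pics/{n}.png',im)
pickle.dump((s['ee_pos'],s['tcp_rot']),open(f'pics/{n}.pkl','wb'));print(s['time_s'],s['ee_pos'],s['wrist_force'],s['width'])
E
python3 w.py w1; python3 plan.py 0.6065 -0.140 0.2 -8 0 1
```

```text
2.5 [ 0.60864126 -0.13542629  0.20011651] [-0.41773832 -0.61628076 -0.5668557 ] 1.00303971699405
t 2.55 p [ 0.6088 -0.134   0.2003] yaw_y -7.54 tilt [ 0.0039 -0.0025 -1.    ] q [ 24.  23. -23. 100.  10.  59. -10.] w 1.002 F [-0.3  1.  -0.2]
dist mm [-2.3 -6.  -0.3] da -0.46
[[0.0, np.float64(-6.3), np.float64(-1.5), np.float64(0.3), np.float64(0.46)]]
```

View pics/w1.png

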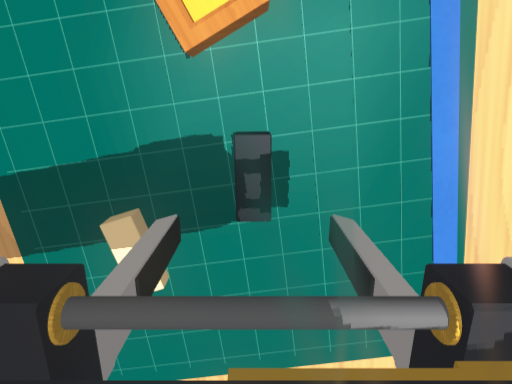

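The wrist picture shows the dark stone at about (252,176), spanning columns 233–271 and rows 132–221. It lies upright between the jaws. I'll fit its pose in this view.

```bash
cat > wf.py <<'E'
import sys,pickle;from h import *
def setw(n):
    p,R=pickle.load(open(f'pics/{n}.pkl','rb'));T=np.eye(4);T[:3,:3]=R;T[:3,3]=p
    W=np.linalg.inv(T@_H);_I['wrist']['rvec']=cv2.Rodrigues(W[:3,:3])[0];_I['wrist']['tvec']=W[:3,3]
import h;_I=h._I;_H=_I['wrist']['hand_eye']
E
cat > m2.py <<'E'
from wf import *
setw('w1');im=cv2.imread('pics/w1.png')
hs=cv2.cvtColor(im,cv2.COLOR_BGR2HSV)
m=((hs[...,1]<110)&(hs[...,2]<110)).astype(np.uint8)
roi=np.zeros_like(m);roi[120:232,222:284]=1;m*=roi
m=cv2.morphologyEx(m,cv2.MORPH_CLOSE,np.ones((9,9)))
n,l,st,ce=cv2.connectedComponentsWithStats(m);k=1+st[1:,4].argmax();print(st[k])
m=(l==k).astype(np.float32)
q=fit({'wrist':m},(.04,.1,.028),(.606,-.14));print(q.x[:2],np.degrees(q.x[2]),q.fun)
# holder partially: corner check
v=np.where((m>0)[...,None],im//2+np.array([100,0,100],np.uint8),im).astype(np.uint8)
def dr(b):
    for z in(0,1):
        P=proj('wrist',b)[z*4:z*4+4][[0,1,3,2]];cv2.polylines(v,[np.round(P*8).astype(np.int32)],True,(0,255,255),1,shift=3)
dr(box(*q.x,.04,.1,.028));dr(box(.5758,.0833,np.radians(21.6),.092,.15,.038))
cv2.imwrite('pics/w1o.png',cv2.resize(v[0:240,100:320],None,fx=2.5,fy=2.5,interpolation=cv2.INTER_NEAREST))
E
python3 m2.py
```

```text
[ 234  132   37   89 2988]
[ 0.606392   -0.14232669] -6.772248283800284 0.11182229220867157
```

View pics/w1o.png

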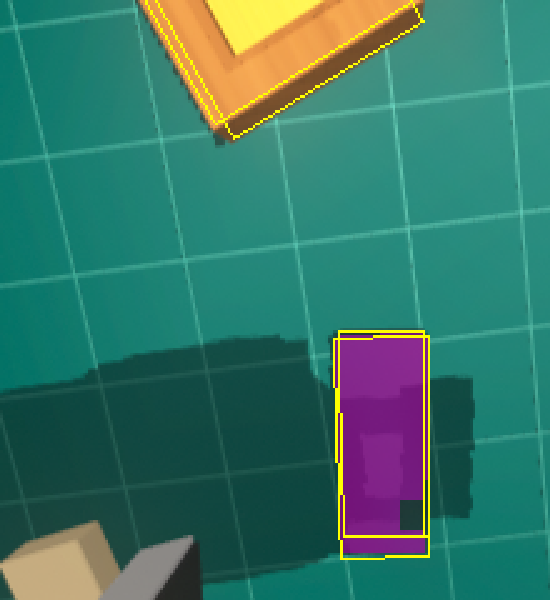

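```bash
python3 plan.py 0.6064 -0.1413 0.06 -7.3 0 4
```

```text
t 2.55 p [ 0.6088 -0.134   0.2003] yaw_y -7.54 tilt [ 0.0039 -0.0025 -1.    ] q [ 24.  23. -23. 100.  10.  59. -10.] w 1.002 F [-0.3  1.  -0.2]
dist mm [  -2.4   -7.3 -140.3] da 0.24
[[0.0, np.float64(-1.9), np.float64(-0.4), np.float64(35.1), np.float64(-0.06)], [0.0, np.float64(-1.9), np.float64(-0.4), np.float64(35.1), np.float64(-0.06)], [0.0, np.float64(-1.9), np.float64(-0.4), np.float64(35.1), np.float64(-0.06)], [0.0, np.float64(-1.9), np.float64(-0.4), np.float64(35.1), np.float64(-0.06)]]
```

arm_command(motion=[[[0, -4, -0.5, 35, 0], [0, -3, -0.5, 35, 0], [0, -1, -0.5, 35, 0], [0, 0, -0.5, 30, 0], [0, 0, 0, 0, 0]]])

```text
time_s: 3.18
ee_pos: [0.6052, -0.145, 0.0639]
tcp_rot: [[0.137, 0.991, 0.007], [0.991, -0.137, -0.004], [-0.003, 0.007, -1.0]]
wrist_force: [-0.2, 0.3, 0.8]
width: 1.002
```

```bash
python3 plan.py 0.6064 -0.1413 0.042 -7.3 0 1
```

```text
t 3.175 p [ 0.6052 -0.145   0.0639] yaw_y -7.87 tilt [ 0.0067 -0.0038 -1.    ] q [ 23.  32. -21. 106.  15.  45. -13.] w 1.002 F [-0.2  0.3  0.8]
dist mm [  1.2   3.7 -21.9] da 0.57
[[0.0, np.float64(3.8), np.float64(0.7), np.float64(21.9), np.float64(-0.57)]]
```

arm_command(motion=[[[0, 3.5, 0.8, 18, -0.5], [0, 0, 0, 3, 0], [0, 0, 0, 0, 0]]])

```text
time_s: 3.55
ee_pos: [0.608, -0.1421, 0.0446]
tcp_rot: [[0.129, 0.992, 0.01], [0.992, -0.129, -0.005], [-0.003, 0.011, -1.0]]
wrist_force: [-0.1, 0.6, -0.1]
width: 1.0
```

```bash
python3 plan.py 0.6064 -0.1413 0.042 -7.3 0 1
```

```text
t 3.55 p [ 0.608  -0.1421  0.0446] yaw_y -7.39 tilt [ 0.0101 -0.0047 -0.9999] q [ 23.  33. -20. 106.  16.  43. -14.] w 1.0 F [-0.1  0.6 -0.1]
dist mm [-1.6  0.8 -2.6] da 0.09
[[0.0, np.float64(0.6), np.float64(-1.7), np.float64(2.6), np.float64(-0.09)]]
```

arm_command(motion=[[[0, 0.7, -1.5, 3, 0], [0, 0, 0, 0, 0], [1, 0, 0, 0, 0], [1, 0, 0, 0, 0], [1, 0, 0, 0, 0], [1, 0, 0, 0, 0], [1, 0, 0, 0, 0], [1, 0, 0, 0, 0]]])

```text
time_s: 4.55
ee_pos: [0.6073, -0.1414, 0.0429]
tcp_rot: [[0.129, 0.992, 0.012], [0.992, -0.129, -0.005], [-0.004, 0.012, -1.0]]
wrist_force: [-0.2, -0.2, 0.2]
width: 0.424
```

```bash
python3 plan.py 0.6064 -0.1413 0.042 -7.3 0 1
```

```text
t 4.55 p [ 0.6073 -0.1414  0.0429] yaw_y -7.41 tilt [ 0.0119 -0.0052 -0.9999] q [ 22.  33. -20. 106.  16.  43. -14.] w 0.424 F [-0.2 -0.2  0.2]
dist mm [-0.9  0.1 -0.9] da 0.11
[[0.0, np.float64(0.0), np.float64(-0.9), np.float64(0.9), np.float64(-0.11)]]
```

Width 0.424 is 39.9 mm, so the stone is gripped. Next I lift it and move to a viewpoint short of the case.

arm_command(motion=[[[1, 0, 0, -12, 0], [1, 0, 0, -30, 0], [1, 0, 0, -35, 0], [1, 0, 0, -35, 0], [1, 0, 0, -30, 0], [1, 0, 0, 0, 0]]])

```text
time_s: 5.3
ee_pos: [0.6047, -0.1402, 0.1918]
tcp_rot: [[0.128, 0.992, 0.011], [0.992, -0.128, -0.005], [-0.003, 0.012, -1.0]]
wrist_force: [-0.5, -0.2, -3.1]
width: 0.422
```

```bash
python3 plan.py 0.585 -0.04 0.2 21.6 1 5
```

```text
t 5.3 p [ 0.6047 -0.1402  0.1918] yaw_y -7.38 tilt [ 0.0111 -0.0047 -0.9999] q [ 25.  23. -23. 101.  11.  58.  -9.] w 0.422 F [-0.5 -0.2 -3.1]
dist mm [-19.7 100.2   8.2] da 28.98
[[1.0, np.float64(19.4), np.float64(-6.5), np.float64(-1.6), np.float64(-5.8)], [1.0, np.float64(19.9), np.float64(-4.5), np.float64(-1.6), np.float64(-5.8)], [1.0, np.float64(20.3), np.float64(-2.5), np.float64(-1.6), np.float64(-5.8)], [1.0, np.float64(20.4), np.float64(-0.4), np.float64(-1.6), np.float64(-5.8)], [1.0, np.float64(20.4), np.float64(1.7), np.float64(-1.6), np.float64(-5.8)]]
```

arm_command(motion=[[[1, 19, -6.5, -1.5, -5.8], [1, 20, -4.5, -1.5, -5.8], [1, 20, -2.5, -1.5, -5.8], [1, 20, -0.4, -1.5, -5.8], [1, 20, 1.7, -1.5, -5.8], [1, 0, 0, 0, 0], [1, 0, 0, 0, 0]]])

```text
time_s: 6.18
ee_pos: [0.58, -0.0397, 0.1925]
tcp_rot: [[-0.381, 0.925, 0.003], [0.925, 0.381, -0.004], [-0.005, 0.001, -1.0]]
wrist_force: [0.6, -0.9, -2.1]
width: 0.422
```

```bash
python3 w.py w2; python3 plan.py 0.575 0.085 0.2 21.6 1 5
```

```text
6.175 [ 0.58003503 -0.03973096  0.19250957] [ 0.58336151 -0.9388588  -2.09741142] 0.42172075798249276
t 6.225 p [ 0.58   -0.0397  0.1926] yaw_y 22.38 tilt [ 0.0029 -0.0043 -1.    ] q [ 23.  21. -31. 105.  13.  58.   8.] w 0.423 F [ 1.5  0.1 -3.3]
dist mm [ -5.  124.7   7.4] da -0.78
[[1.0, np.float64(23.4), np.float64(8.6), np.float64(-1.5), np.float64(0.16)], [1.0, np.float64(23.5), np.float64(8.5), np.float64(-1.5), np.float64(0.16)], [1.0, np.float64(23.5), np.float64(8.4), np.float64(-1.5), np.float64(0.16)], [1.0, np.float64(23.5), np.float64(8.4), np.float64(-1.5), np.float64(0.16)], [1.0, np.float64(23.5), np.float64(8.3), np.float64(-1.5), np.float64(0.16)]]
```

View pics/w2.png

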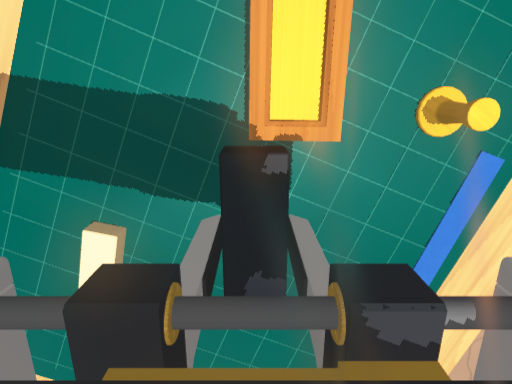

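The wrist picture shows the held stone with its front edge at row 147, columns 220–289. The near half of the case lies beyond it, with its near edge at row 140 and its sides at columns 249 and 352. I'll fit the case here and check the stone's offset in the grip.

```bash
cat > m3.py <<'E'
from wf import *
setw('w2');im=cv2.imread('pics/w2.png')
hs=cv2.cvtColor(im,cv2.COLOR_BGR2HSV)
m=((hs[...,0]<34)&(hs[...,1]>80)&(hs[...,2]>25)).astype(np.uint8)
roi=np.zeros_like(m);roi[0:145,235:365]=1;m*=roi
m=cv2.morphologyEx(m,cv2.MORPH_CLOSE,np.ones((5,5)))
n,l,st,ce=cv2.connectedComponentsWithStats(m);k=1+st[1:,4].argmax();print(st[k])
m=(l==k).astype(np.float32)
q=fit({'wrist':m},(.092,.15,.038),(.576,.084));print(q.x[:2],np.degrees(q.x[2]),q.fun)
v=im.copy()
def dr(b,col=(0,0,255)):
    for z in(0,1):
        P=proj('wrist',b)[z*4:z*4+4][[0,1,3,2]];cv2.polylines(v,[np.round(P*8).astype(np.int32)],True,col,1,shift=3)
dr(box(*q.x,.092,.15,.038));dr(box(*q.x,.052,.112,.001,.0245),(255,0,0));dr(box(*q.x,.062,.122,.001,.0375),(255,0,255))
cv2.imwrite('pics/w2o.png',cv2.resize(v[0:240,190:390],None,fx=2.5,fy=2.5,interpolation=cv2.INTER_NEAREST))
p,R=pickle.load(open('pics/w2.pkl','rb'))
for z in(.0149,.0429):
  print(z,[proj('wrist',p+R@np.array([x,y,z])).round(1).tolist() for x in(.05,) for y in(-.02,.02)])
E
python3 m3.py
```

```text
[  248     0   105   142 13854]
[0.57483574 0.08042135] 21.490302006549012 0.00880160927772522
0.0149 [[[218.7, 151.1]], [[290.5, 151.2]]]
0.0429 [[[223.6, 144.4]], [[285.6, 144.5]]]
```

View pics/w2o.png

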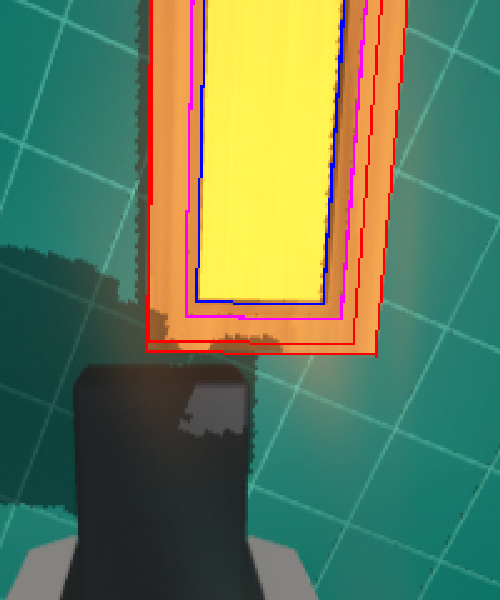

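```bash
python3 plan.py 0.5747 0.0814 0.16 21.5 1 5
```

```text
t 6.225 p [ 0.58   -0.0397  0.1926] yaw_y 22.38 tilt [ 0.0029 -0.0043 -1.    ] q [ 23.  21. -31. 105.  13.  58.   8.] w 0.423 F [ 1.5  0.1 -3.3]
dist mm [ -5.3 121.1 -32.6] da -0.88
[[1.0, np.float64(22.8), np.float64(8.2), np.float64(6.5), np.float64(0.18)], [1.0, np.float64(22.8), np.float64(8.2), np.float64(6.5), np.float64(0.18)], [1.0, np.float64(22.8), np.float64(8.1), np.float64(6.5), np.float64(0.18)], [1.0, np.float64(22.9), np.float64(8.0), np.float64(6.5), np.float64(0.18)], [1.0, np.float64(22.9), np.float64(7.9), np.float64(6.5), np.float64(0.18)]]
```

arm_command(motion=[[[1, 23, 8, 6.5, 0.2], [1, 23, 8, 6.5, 0.2], [1, 23, 8, 6.5, 0.2], [1, 23, 8, 6.5, 0.2], [1, 23, 8, 6.5, 0.2], [1, 0, 0, 0, 0], [1, 0, 0, 0, 0]]])

```text
time_s: 7.1
ee_pos: [0.5759, 0.0784, 0.1565]
tcp_rot: [[-0.348, 0.938, 0.001], [0.938, 0.348, -0.006], [-0.006, -0.001, -1.0]]
wrist_force: [1.2, -0.0, -2.5]
width: 0.421
```

```bash
python3 plan.py 0.5747 0.0814 0.09 21.5 1 3
```

```text
t 7.1 p [0.5759 0.0784 0.1565] yaw_y 20.36 tilt [ 0.0013 -0.0061 -1.    ] q [ 12.  23. -32. 107.  16.  54.  -8.] w 0.421 F [ 1.2 -0.  -2.5]
dist mm [ -1.2   3.  -66.5] da 1.14
[[1.0, np.float64(1.1), np.float64(-0.0), np.float64(22.2), np.float64(-0.38)], [1.0, np.float64(1.1), np.float64(-0.0), np.float64(22.2), np.float64(-0.38)], [1.0, np.float64(1.1), np.float64(-0.0), np.float64(22.2), np.float64(-0.38)]]
```

arm_command(motion=[[[1, 2, 0, 22, -0.7], [1, 1, 0, 22, -0.4], [1, 0, 0, 18, 0], [1, 0, 0, 0, 0], [1, 0, 0, 0, 0]]])

```text
time_s: 7.72
ee_pos: [0.5768, 0.0762, 0.0938]
tcp_rot: [[-0.359, 0.933, 0.003], [0.933, 0.359, -0.007], [-0.008, 0.001, -1.0]]
wrist_force: [-0.2, -0.2, -2.7]
width: 0.424
```

```bash
python3 plan.py 0.5747 0.0814 0.078 21.5 1 1
```

```text
t 7.725 p [0.5768 0.0762 0.0938] yaw_y 21.04 tilt [ 0.0034 -0.0075 -1.    ] q [ 10.  28. -31. 109.  19.  48. -10.] w 0.424 F [-0.2 -0.2 -2.7]
dist mm [ -2.1   5.2 -15.8] da 0.46
[[1.0, np.float64(5.6), np.float64(-0.1), np.float64(15.8), np.float64(-0.46)]]
```

arm_command(motion=[[[1, 5.5, 0, 0, -0.5], [1, 1, 0, 0, 0], [1, 0, 0, 0, 0]]])

```text
time_s: 8.1
ee_pos: [0.5751, 0.0829, 0.0954]
tcp_rot: [[-0.368, 0.93, 0.006], [0.93, 0.368, -0.007], [-0.009, 0.003, -1.0]]
wrist_force: [-0.1, -0.3, -2.3]
width: 0.42
```

```bash
python3 plan.py 0.5747 0.0814 0.078 21.5 1 1; python3 - <<'E'
from h import *
for c in('scene','side'):
    im=r.read_camera(c)
    x0,y0=(250,150) if c=='scene' else (160,110)
    cv2.imwrite(f'pics/{c}1.png',cv2.resize(im[y0:y0+120,x0:x0+150],None,fx=4,fy=4,interpolation=cv2.INTER_CUBIC))
E
```

```text
t 8.1 p [0.5751 0.0829 0.0954] yaw_y 21.56 tilt [ 0.0058 -0.0072 -1.    ] q [ 10.  28. -31. 109.  19.  48. -10.] w 0.42 F [-0.1 -0.3 -2.3]
dist mm [ -0.4  -1.5 -17.4] da -0.06
[[1.0, np.float64(-1.2), np.float64(-1.0), np.float64(17.4), np.float64(0.06)]]
```

View pics/scene1.png

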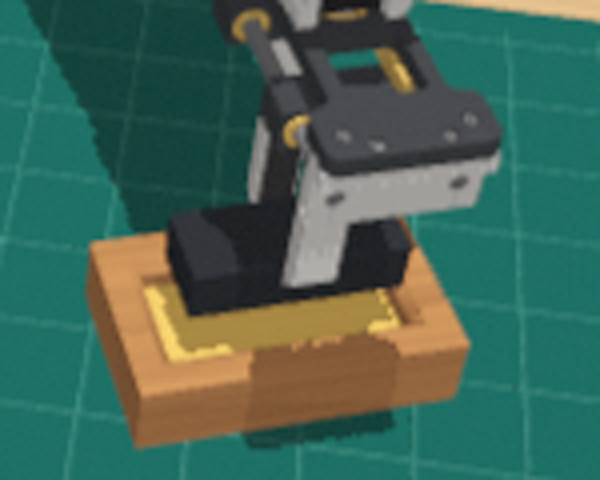

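View pics/side1.png

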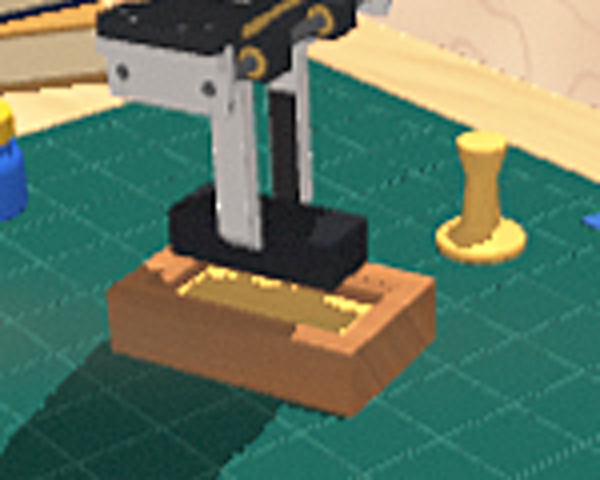

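The scene and side views both show the stone hovering centred over the recess and aligned with it, so I'll lower it gently.

arm_command(motion=[[[1, -0.8, -0.8, 7, 0], [1, 0, 0, 7, 0], [1, 0, 0, 4, 0], [1, 0, 0, 0, 0]]])

```text
time_s: 8.7
ee_pos: [0.5745, 0.0813, 0.0755]
tcp_rot: [[-0.367, 0.93, 0.005], [0.93, 0.367, -0.007], [-0.009, 0.002, -1.0]]
wrist_force: [-0.5, -0.1, -2.3]
width: 0.422
```

```bash
python3 plan.py 0.5747 0.0814 0.068 21.5 1 1
```

```text
t 8.7 p [0.5745 0.0813 0.0755] yaw_y 21.54 tilt [ 0.0048 -0.0074 -1.    ] q [  9.  29. -30. 110.  21.  46. -11.] w 0.422 F [-0.5 -0.1 -2.3]
dist mm [ 0.2  0.1 -7.5] da -0.04
[[1.0, np.float64(0.0), np.float64(0.3), np.float64(7.5), np.float64(0.04)]]
```

arm_command(motion=[[[1, 0, 0, 4, 0], [1, 0, 0, 2, 0], [1, 0, 0, 0, 0]]])

```text
time_s: 9.07
ee_pos: [0.5746, 0.0813, 0.0692]
tcp_rot: [[-0.367, 0.93, 0.005], [0.93, 0.367, -0.007], [-0.009, 0.002, -1.0]]
wrist_force: [0.7, 0.1, -2.7]
width: 0.423
```

```bash
python3 plan.py 0.5747 0.0814 0.068 21.5 1 1
```

```text
t 9.075 p [0.5746 0.0813 0.0692] yaw_y 21.54 tilt [ 0.0049 -0.0073 -1.    ] q [  9.  30. -30. 110.  21.  45. -11.] w 0.423 F [ 0.7  0.1 -2.7]
dist mm [ 0.1  0.1 -1.2] da -0.04
[[1.0, np.float64(0.1), np.float64(0.1), np.float64(1.2), np.float64(0.04)]]
```

arm_command(motion=[[[1, 0, 0, 1, 0], [1, 0, 0, 0.5, 0], [1, 0, 0, 0, 0]]])

```text
time_s: 9.45
ee_pos: [0.5748, 0.0813, 0.068]
tcp_rot: [[-0.367, 0.93, 0.005], [0.93, 0.367, -0.007], [-0.009, 0.002, -1.0]]
wrist_force: [-0.5, -0.2, -1.9]
width: 0.424
```

arm_command(motion=[[[1, 0, 0, 1, 0], [1, 0, 0, 0.5, 0], [1, 0, 0, 0, 0]]])

```text
time_s: 9.82
ee_pos: [0.5748, 0.0812, 0.0668]
tcp_rot: [[-0.367, 0.93, 0.006], [0.93, 0.367, -0.008], [-0.009, 0.002, -1.0]]
wrist_force: [-0.8, -0.2, 0.8]
width: 0.422
```

The force has gone from −2.3 N to +0.8 N, so the stone now rests on the plate. Release and rise.

arm_command(motion=[[[0, 0, 0, 0, 0], [0, 0, 0, 0, 0], [0, 0, 0, 0, 0], [0, 0, 0, 0, 0], [0, 0, 0, -15, 0], [0, 0, 0, -30, 0], [0, 0, 0, -15, 0], [1, 0, 0, 0, 0], [1, 0, 0, 0, 0]]])

```text
time_s: 10.95
ee_pos: [0.575, 0.0819, 0.1302]
tcp_rot: [[-0.367, 0.93, 0.007], [0.93, 0.367, -0.007], [-0.009, 0.004, -1.0]]
wrist_force: [0.9, 0.6, -0.6]
width: 0.817
```

```bash
python3 plan.py 0.5747 0.0814 0.09 21.5 1 1;python3 w.py w3; python3 - <<'E'
from h import *
for c in('scene','side'):
    im=r.read_camera(c)
    x0,y0=(250,150) if c=='scene' else (160,110)
    cv2.imwrite(f'pics/{c}2.png',cv2.resize(im[y0:y0+120,x0:x0+150],None,fx=4,fy=4,interpolation=cv2.INTER_CUBIC))
E
```

```text
t 10.95 p [0.575  0.0819 0.1302] yaw_y 21.55 tilt [ 0.0071 -0.0071 -0.9999] q [ 11.  25. -32. 108.  17.  51.  -8.] w 0.817 F [ 0.9  0.6 -0.6]
dist mm [ -0.3  -0.5 -40.2] da -0.05
[[1.0, np.float64(-0.4), np.float64(-0.4), np.float64(40.2), np.float64(0.05)]]
10.95 [0.57495219 0.08189918 0.13019264] [ 0.85847506  0.5729802  -0.63326707] 0.817282991978507
```

View pics/scene2.png

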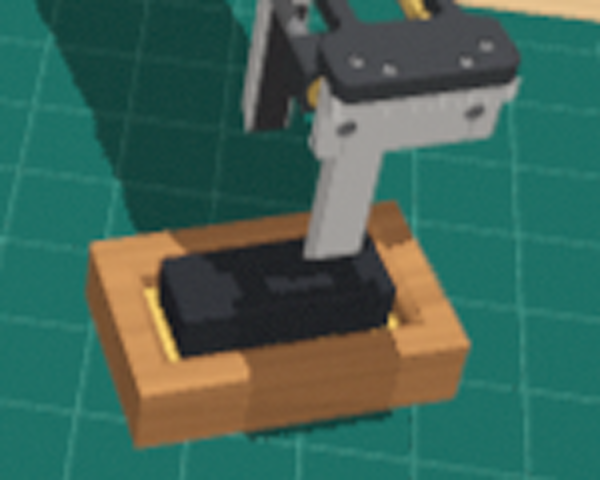

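View pics/side2.png

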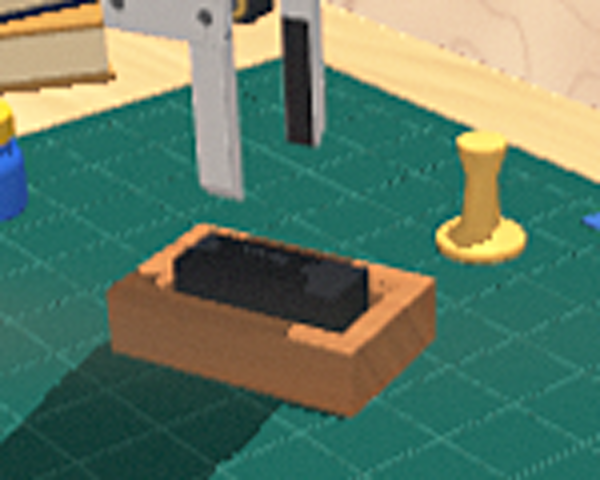

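View pics/w3.png

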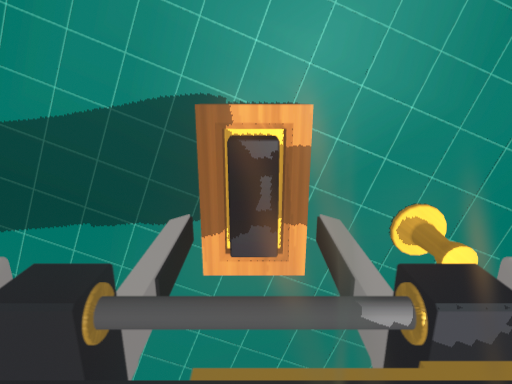

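All three views show the stone lying level in the recess. The plate shows on both sides and at the ends, and the stone stands about 14 mm proud. Now I'll shut the fingers and press on its middle.

arm_command(motion=[[[1, -0.4, -0.4, 10, 0], [1, 0, 0, 10, 0], [1, 0, 0, 10, 0], [1, 0, 0, 5, 0], [1, 0, 0, 0, 0], [1, 0, 0, 0, 0], [1, 0, 0, 0, 0]]])

```text
time_s: 11.98
ee_pos: [0.5739, 0.0812, 0.0907]
tcp_rot: [[-0.368, 0.93, 0.004], [0.93, 0.368, -0.007], [-0.008, 0.001, -1.0]]
wrist_force: [-0.5, 0.1, 0.2]
width: 0.01
```

```bash
python3 plan.py 0.5747 0.0814 0.077 21.5 1 1
```

```text
t 11.975 p [0.5739 0.0812 0.0907] yaw_y 21.58 tilt [ 0.0037 -0.007  -1.    ] q [ 10.  28. -31. 110.  20.  47. -10.] w 0.01 F [-0.5  0.1  0.2]
dist mm [  0.8   0.2 -13.7] da -0.08
[[1.0, np.float64(-0.1), np.float64(0.8), np.float64(13.7), np.float64(0.08)]]
```

arm_command(motion=[[[1, 0, 0.8, 6, 0], [1, 0, 0, 5, 0], [1, 0, 0, 3, 0], [1, 0, 0, 3, 0]]])

```text
time_s: 12.48
ee_pos: [0.5751, 0.0814, 0.0732]
tcp_rot: [[-0.368, 0.93, 0.005], [0.93, 0.368, -0.007], [-0.008, 0.002, -1.0]]
wrist_force: [-1.2, -0.3, 5.4]
width: 0.002
```

arm_command(motion=[[[1, 0, 0, 3, 0], [1, 0, 0, 3, 0], [1, 0, 0, 3, 0]]])

```text
time_s: 12.85
ee_pos: [0.5751, 0.0814, 0.0641]
tcp_rot: [[-0.368, 0.93, 0.005], [0.93, 0.368, -0.007], [-0.009, 0.002, -1.0]]
wrist_force: [-1.8, 0.1, 5.7]
width: 0.007
```

arm_command(motion=[[[1, 0, 0, 2, 0], [1, 0, 0, 2, 0]]])

```text
time_s: 13.1
ee_pos: [0.5755, 0.0816, 0.0627]
tcp_rot: [[-0.367, 0.93, 0.006], [0.93, 0.367, -0.009], [-0.01, 0.002, -1.0]]
wrist_force: [-19.9, -4.6, 55.9]
width: 0.004
```

Force jumped to 56 N with the tips at 37.7 mm, so the plate is at its hard stop. I'll back off and check.

arm_command(motion=[[[1, 0, 0, -3, 0], [1, 0, 0, -15, 0], [1, 0, 0, -40, 0], [1, 0, 0, -40, 0], [1, -30, 0, -10, 0], [1, -30, 0, 0, 0], [1, 0, 0, 0, 0]]])

```text
time_s: 13.98
ee_pos: [0.5979, 0.0262, 0.1791]
tcp_rot: [[-0.369, 0.929, 0.008], [0.929, 0.369, -0.008], [-0.011, 0.005, -1.0]]
wrist_force: [0.6, 0.0, 0.1]
width: 0.003
```

```bash
python3 w.py w4; python3 - <<'E'
from h import *
v=[]
for c in('scene','side'):
    im=r.read_camera(c)
    cv2.imwrite(f'pics/{c}3f.png',im)
    x0,y0=(250,180) if c=='scene' else (170,140)
    v.append(cv2.resize(im[y0:y0+90,x0:x0+130],None,fx=5,fy=5,interpolation=cv2.INTER_CUBIC))
    cv2.imwrite(f'pics/{c}3.png',v[-1])
E
```

```text
13.975 [0.5979342  0.02617029 0.17907155] [0.60992207 0.03657267 0.10307326] 0.0033518302738608082
```

View pics/scene3.png

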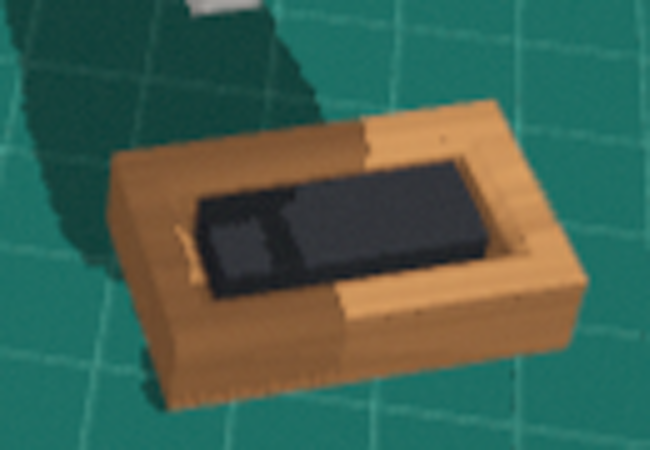

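View pics/side3.png

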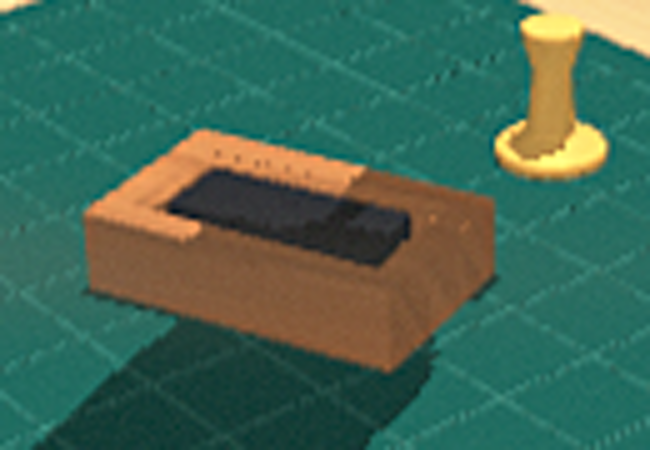

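View pics/w4.png

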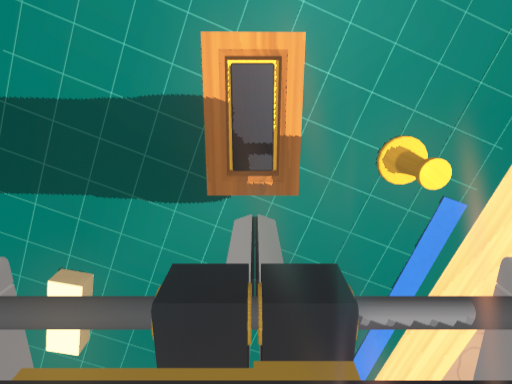

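The views show the stone lengthwise in the recess and level with the rim. I'll check its height numerically, and that the pale stone hasn't moved.

```bash
python3 - <<'E'
from h import *
from wf import setw
import pickle
# per-camera holder fit vs stone-top height: fit stone (x,y,a,ztop) using top-face mask in scene & side (relative to holder fit in the same camera)
for c,uv,uh in(('scene',(318,227),(319,230)),('side',(228,180),(228,189))):
    im=cv2.imread(f'pics/{c}3f.png')
    m=((im.max(2)<75)&(im[...,1].astype(int)-im[...,2]<12)).astype(np.uint8)
    n,l,st,ce=cv2.connectedComponentsWithStats(m);k=min(range(1,n),key=lambda k:np.hypot(*(ce[k]-uv)) if st[k,4]>200 else 1e9)
    M=(l==k).astype(np.float32);print(c,st[k])
    best=[]
    for top in(.030,.034,.038,.042,.046,.052):
        f=lambda p:np.abs(hullmask(c,box(p[0],p[1],p[2],.04,.1,max(top-.036,.0005),min(top,.036)))-M).sum()/M.sum()
        q=min((minimize(f,[.575,.082,np.radians(a)],method='Nelder-Mead',options=dict(initial_simplex=[[.575,.082,np.radians(a)],[.58,.082,np.radians(a)],[.575,.087,np.radians(a)],[.575,.082,np.radians(a+5)]])) for a in(19,23)),key=lambda q:q.fun)
        print(top,q.x[:2].round(4),np.degrees(q.x[2]).round(1),round(q.fun,3))
    a=cv2.imread(f'pics/{c}0.png');mp,sp=seg(im,'pale',(178,169) if c=='scene' else (281,285));mq,sq=seg(a,'pale',(178,169) if c=='scene' else (281,285));print('pale now',sp,'before',sq)
print(r.observe()['time_s'],r.observe()['wrist_force'])
E
```

```text
scene [ 289  213   59   27 1118]
0.03 [0.5771 0.081 ] 23.1 0.168
0.034 [0.5795 0.0816] 23.0 0.159
0.038 [0.5824 0.0813] 23.2 0.125
0.042 [0.5835 0.0805] 21.6 0.056
0.046 [0.5855 0.0797] 21.7 0.063
0.052 [0.5858 0.0789] 22.0 0.183
pale now [ 153  158   50   22 1071] before [ 153  158   50   22 1070]
side [203 174  49  19 493]
0.03 [0.5804 0.0901] 19.7 0.153
0.034 [0.5762 0.083 ] 21.0 0.141
0.038 [0.5731 0.0802] 21.4 0.1
0.042 [0.5705 0.0757] 22.8 0.143
0.046 [0.5711 0.0731] 23.6 0.297
0.052 [0.5724 0.0738] 22.6 0.551
pale now [ 248  259   66   51 1886] before [ 248  259   66   51 1882]
14.125 [-0.24588677  0.53714236  0.25386086]
```

```bash
python3 - <<'E'
from h import *
Ms={}
for c,uv in(('scene',(318,227)),('side',(228,180))):
    im=cv2.imread(f'pics/{c}3f.png')
    m=((im.max(2)<75)&(im[...,1].astype(int)-im[...,2]<12)).astype(np.uint8)
    n,l,st,ce=cv2.connectedComponentsWithStats(m);k=min(range(1,n),key=lambda k:np.hypot(*(ce[k]-uv)) if st[k,4]>200 else 1e9)
    Ms[c]=(l==k).astype(np.float32)
H={'scene':(.5749,.0819),'side':(.5778,.0863)}  # each camera's own fit of the case
for top in(.034,.036,.038,.040,.042,.046,.052):
    # stone offset u,v from case centre, shared by both cameras; per-camera visible side depth
    def f(p):
        t=0
        for i,c in enumerate(Ms):
            d=np.clip(p[3+i],.0005,.012)
            t+=np.abs(hullmask(c,box(H[c][0]+p[0],H[c][1]+p[1],p[2],.04,.1,d,top-d))-Ms[c]).sum()/Ms[c].sum()
        return t
    s=np.array([0,0,np.radians(21.5),.004,.004]);sx=[s]+[s+np.eye(5)[i]*[.004,.004,.08,.004,.004][i] for i in range(5)]
    q=minimize(f,s,method='Nelder-Mead',options=dict(initial_simplex=sx,maxiter=600))
    print(top,(q.x[:2]*1000).round(1),np.degrees(q.x[2]).round(1),(q.x[3:]*1000).round(1),round(q.fun,3))
E
```

```text
0.034 [ 0.3 -0.7] 21.6 [8.3 2.9] 0.149
0.036 [ 0.6 -1.4] 21.7 [10.   4.7] 0.18
0.038 [ 1.7 -2.4] 22.0 [11.7  7.3] 0.277
0.04 [ 2.5 -2.3] 22.0 [13.   9.9] 0.386
0.042 [ 3.9 -2.5] 21.9 [14.5 14.9] 0.512
0.046 [ 1.6 -4.8] 17.4 [14.9 15. ] 0.931
0.052 [ 0.9 -7.1] 1.9 [31.2 33.2] 1.565
```

```bash
python3 -c "
from bench import r
print(r.finish_job(), r.observe()['time_s'])"
```

```text
the job is handed in; nothing more can be done
the job is handed in; nothing more can be done
```

The dark stone is in the recess of the case, lengthwise and the same way up, pressed down until the plate hit its hard stop. I gripped it across its width, set it on the brass plate, let go, and pressed on its middle with the closed fingers. The job was handed in at about 14 s with the arm clear of everything.

**Press:** Force stayed at about 6 N while the plate slid. It then jumped to 56 N with the fingertips 37.7 mm above the table, where flush is 38 mm. That press went through the fingertips, so the 40 N limit on the arm and gripper body should not apply, and it stayed well under the 120 N wrist limit.

**Position:** The pictures show the stone level, centred and flush.

**Pale stone:** It is unmoved: its outline in both fixed cameras is the same as at the start.

**Height from the cameras:** These checks only partly agree:
- The first fit gave a top height of about 38 mm from the side camera and about 42 mm from the scene camera. I put the 42 mm down to the stone's side face showing in the bevel.
- A joint fit that allowed for this fitted best at 34 mm, the lowest height I tried. The stone cannot sit that low, so I count it as a few mm of error.
- I therefore relied on the press reading for flushness.

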